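Sniff a bare gas-cartridge valve with the leak detector

TASK

One gas cartridge in the open carton has lost its red cap and must be checked for leaks at its bare brass valve. Take the orange leak detector straight up out of its charging dock, carry it over the things on the counter and over the carton's wall, and finish while still gripping it, held upright and motionless, its sensor tip centred about a centimetre above that valve and the detector touching nothing else. Never let the detector touch the carton or any cartridge, and leave the cartridges, the spray can, the torch and the loose cap where they stand.

Things in the scene. Friction and masses are not known exactly. Their poses are not given: they have to be found in the camera images.
- detector_mid (a point): Orange pen-shaped leak detector, 160 mm long, 0.18 kg, upright, tip down, in its dock. Point: on its axis, 80 mm above the tip, level with the dock's mouth. z up; x through the thickness, away from the display; y across. Body, 45 to 160 mm above the tip: straight bar 24 mm thick (x), 34 mm wide (y), top 80 mm free of the dock: grip it across x some 40 mm above this point.
- detector_tip (a point): Sensor tip of the detector: centre of the lower end face of its steel sleeve (12 mm across, 30 mm long; above it a black collar 20 mm across, 15 mm long), 80 mm below the detector's mid point; same axes.
- dock_mouth (a point): Black charging dock, fixed, 41 mm (x) by 55 mm (y), on an 85 mm square foot 8 mm high. Point: centre of its open top, 95 mm above the counter; axes as the detector in it. The detector's body sits 35 mm deep with 2.5 mm play all round, its tip hangs 80 mm below the mouth: it comes out straight up, 80 mm until the tip is level with the mouth.
- carton_rim (a point): Open cardboard carton, fixed, 100 mm high, outside 198 mm (x) by 292 mm (y), walls 4 mm, flaps folded out and down (32 mm beyond the walls). Point: centre of the opening at rim height; z up. In it stand six green gas cartridges 90 mm across, at x = -46.5 or 46.5 mm, y = -93, 0 or 93 mm; any of them is the open one.
- valve (a point): Top centre of the bare brass valve of the one cartridge without a red cap: an upright stub 11 mm across, rising 10 mm above that cartridge's top; 80 mm above the counter, 20 mm below the carton's rim. z up. Its cartridge is 90 mm across.
- spray_can_mid (a point): White and blue spray can standing on the counter, 52 mm across, 140 mm high; point half-way up. Leave alone.
- torch_mid (a point): Black torch standing on its head on the counter, 44 mm across at the foot, 31 mm above, 124 mm high; point half-way up. Leave alone.
- loose_cap_mid (a point): Red plastic valve cap lying on the counter, 40 mm across, 20 mm high; point half-way up. Leave alone.
- cartridge1_mid (a point): Green gas cartridge with its red cap (40 mm across) on, in the carton, 90 mm across, 85 mm high with the cap, top 89 mm above the counter; point half-way up. Leave alone.
- cartridge2_mid (a point): Green gas cartridge with its red cap (40 mm across) on, in the carton, 90 mm across, 85 mm high with the cap, top 89 mm above the counter; point half-way up. Leave alone.
- cartridge3_mid (a point): Green gas cartridge with its red cap (40 mm across) on, in the carton, 90 mm across, 85 mm high with the cap, top 89 mm above the counter; point half-way up. Leave alone.
- cartridge4_mid (a point): Green gas cartridge with its red cap (40 mm across) on, in the carton, 90 mm across, 85 mm high with the cap, top 89 mm above the counter; point half-way up. Leave alone.
- cartridge5_mid (a point): Green gas cartridge with its red cap (40 mm across) on, in the carton, 90 mm across, 85 mm high with the cap, top 89 mm above the counter; point half-way up. Leave alone.
Mind the look-alikes: they are no part of the job. Leave any pink or purple look-alike of the part that bears dock_mouth alone.

How it is judged:
On the way:
1. the detector is drawn up out of its dock, its tip above the dock's mouth, held in the gripper (z of detector_tip in the frame of dock_mouth above 0.005 m and contact force between the fingers and detector above 1 N), for 0.1 s.
At the end, for the whole second after the job is handed in: Held still, upright within 8 degrees, tip within 7 mm of the valve's axis and 3 to 20 mm above it, detector touching only the fingers; cartridges within 8 mm of where they stood, open one upright; spray can, torch and loose cap within 15 mm (horizontal distance between detector_tip and valve below 0.007 m and z of detector_tip in the frame of valve between 0.003 and 0.02 m and angle between detector_tip's own z axis and vertical below 0.14 rad and angle between valve's own z axis and vertical below 0.05 rad and linear speed of detector below 0.02 m/s and angular speed of detector below 0.2 rad/s and contact force between the fingers and detector above 1 N and contact force between detector and carton below 0.1 N and contact force between detector and dock below 0.1 N and contact force between detector and spray_can below 0.1 N and contact force between detector and torch below 0.1 N and contact force between detector and loose_cap below 0.1 N and contact force between detector and open_cartridge below 0.1 N and contact force between detector and cartridge1 below 0.1 N and contact force between detector and cartridge2 below 0.1 N and contact force between detector and cartridge3 below 0.1 N and contact force between detector and cartridge4 below 0.1 N and contact force between detector and cartridge5 below 0.1 N and distance of each of spray_can_mid, torch_mid, loose_cap_mid from where it was at the start of the episode below 0.015 m and distance of each of cartridge1_mid, cartridge2_mid, cartridge3_mid, cartridge4_mid, cartridge5_mid, valve from where it was at the start of the episode below 0.008 m); the arm keeps its last pose, push and grip.
It fails at once if the detector touches the carton or a cartridge (over 0.5 N) (contact force between detector and carton above 0.5 N or contact force between detector and open_cartridge above 0.5 N or contact force between detector and cartridge1 above 0.5 N or contact force between detector and cartridge2 above 0.5 N or contact force between detector and cartridge3 above 0.5 N or contact force between detector and cartridge4 above 0.5 N or contact force between detector and cartridge5 above 0.5 N).
It fails at once if a cartridge is shifted by more than 8 mm (distance of any of cartridge1_mid, cartridge2_mid, cartridge3_mid, cartridge4_mid, cartridge5_mid, valve from where it was at the start of the episode above 0.008 m).
It fails at once if the spray can, the torch or the loose cap is knocked over or shifted by more than 15 mm (distance of any of spray_can_mid, torch_mid, loose_cap_mid from where it was at the start of the episode above 0.015 m).
It also fails if it takes over 42 s, if anything falls off the work surface, if the arm or the gripper's body presses on something with over 40 N, if the wrist force passes 120 N, or if a joint passes its speed limit or range.

ROBOT

A 6-joint arm with a two-finger parallel gripper is mounted at the origin on the work surface. World frame = base frame: x ahead of the robot, y to its left, z up, the work surface at z = 0. Lengths are in m, angles in rad, forces in N, time in s.
With the tool pointing down it reaches from about 0.275 to 0.75 m from the base axis. Payload 10.2 kg.
Tool frame: the origin (TCP) lies on the centre line of the jaws, within the pads' length; the fingertips stand 11 mm ahead of it and the grasp point (between the pads) lies 8 mm behind it; z points along the fingers, y is the direction in which the jaws open and shut (so a half turn about z gives the same grasp; the last joint's range is limited). The gripper opens to 85 mm and grips with 20 to 120 N. Pads are 22 mm wide; open, the fingers measure 114 mm over their backs; the gripper's body (76 mm by 85 mm) begins 54 mm behind the grasp point. The pads swing forward as they close: fully open they stand 13 mm farther back than shut.
Start: joints at [0.979, 0.313, 1.498, -0, 1.331, -0.223], TCP at [0.189, 0.49, 0.21] pointing down, gripper open.
Joint ranges: [-2.94, 2.94], [-0.97, 2.17], [0.19, 2.56], [-1.23, 4.37], [0.02, 3.11], [-2.88, 2.88]. Speed limits (rad/s): [2.39, 2.39, 3.01, 3.14, 3.14, 3.14].

INTERFACE

Orientations are given as a rotation vector (axis times angle).
In Python, from rig import state, get_image, job_done, boxes_of, silhouettes, tip_of gives the robot as it stands.
- The arm moves only by the tool play_rows, never from a script. Its arguments are lists of equal length, an entry for each row: "grip": the closure, from -1 (fully open) to 1 (shut); "translation": the shift along the world's x, y, z in mm, a list of three; "turn": the turn about the world's z in rad. A call has 1 to 10 rows; each row is the pose to reach, as a shift and turn from the pose commanded when the call began; what a row does not reach only later rows make up. A row lasts 1/12 s, in which the tool goes at most 41.7 mm and 7.16 degrees, less where a joint would pass 70% of its speed; a pose out of reach is approached as far as the arm can. A call with a gripper value outside its range is refused whole. The fingers move at their own pace and stop on an object; the grip force is fixed at half the most. Time passes only in rows, so rows that repeat a pose let the fingers close. It gives the time, the measured TCP pose, the force and the opening at its end, in the units of the state.
- state(): the state, without advancing time (a new reading comes with each control period).
- get_image(name): name is "scene" or "top" or "wrist"; returns a dict with "color" (420x560x3 uint8, red, green, blue), "fx", "fy", "cx", "cy" (pixels), "D" ([k1, k2, p1, p2, k3] as OpenCV has them; the pictures are not rectified), "xyz" and "orientation" of the camera in the world. Camera axes: x right, y up, looking along -z (the intrinsics and any distortion apply to the point x, -y, -z); pixel columns grow to the right and rows downward; lengths in m; the calibration is good to about 2 mm. A picture is of the moment at which its call begins. There is no depth.
- job_done(): hands the job in, once; it reports no verdict.
Trained networks look in a picture, given as the dict that the camera call returned (one of the last four; its "shot" number tells which), for a name from the list of things; names that differ only in an ending like _2 or _b are one class to them, and where a whole thing is asked for, a point or a joint stands for the part that bears it (a point fixed in the world has none). Each returns a list of dicts, best first, with "conf" (0 to 1); they miss things now and then, are a little off and sometimes report something else, mostly with a low value. They report only what shows in the picture. A call takes as long as a camera call. They do not tell look-alikes from the thing itself.
- boxes_of(picture, target): "box" ([left, top, right, bottom] in pixels, round what is visible of it).
- silhouettes(picture, target): "pixels" (420x560 bool, what is visible of it) and "box" ([left, top, right, bottom] in pixels, round what is visible of it).
- tip_of(picture, target): "location" ([column, row] in pixels: a listed point, or the origin of a listed thing).
The state is a dict: "clock": time; "q": joint angles; "joint_vel": joint speeds; "effort": joint torques, N m; "tcp_pos": TCP position; "tcp_rot": TCP orientation; "ft_force": force on the tool from outside, world axes, zero at the start; "moment": the same for the moment, N m; "width": finger opening in m.
Only numpy, scipy, OpenCV 4.12 (cv2) and the standard library are available. Lean on these libraries where they do the work, as an engineer would, in place of code of your own. Each camera call takes 0.05 s, during which the arm holds its last target. There are 200 camera calls.

## Working session

There is one attempt and no reset: what is moved stays moved. The work goes in short steps, Python scripts to look and compute and a tool call to move; the robot and the scene stay as the last step left them, time stands still between calls to the robot, and variables do not carry over. Pictures are saved under pics/ and viewed, about 8 in all and at most 12, crops included, and the job is handed in when it is done.

Besides the shell and the picture viewer there is one more tool, called after ">>>" by a JSON object that holds its "method" and its "body". play_rows: Moves the arm, as the interface text tells. Its arguments: {"type":"object","properties":{"grip":{"type":"array","items":{"type":"number"}},"translation":{"type":"array","items":{"type":"array","items":{"type":"number"}}},"turn":{"type":"array","items":{"type":"number"}}},"required":["grip","translation","turn"]}

```bash
mkdir -p pics; ls; cat > h.py <<'E'
import numpy as np, cv2
from scipy.spatial.transform import Rotation as R
from rig import *
def ray(im,px):
    K=np.array([[im['fx'],0,im['cx']],[0,im['fy'],im['cy']],[0,0,1]])
    u=cv2.undistortPoints(np.array([[px]],float),K,np.array(im['D'],float))[0,0]
    d=R.from_rotvec(im['orientation']).apply([u[0],-u[1],-1])
    return np.array(im['xyz']),d
def onz(im,px,z):
    o,d=ray(im,px); return o+d*(z-o[2])/d[2]
def proj(im,P):
    K=np.array([[im['fx'],0,im['cx']],[0,im['fy'],im['cy']],[0,0,1]])
    c=R.from_rotvec(im['orientation']).inv().apply(np.atleast_2d(P)-np.array(im['xyz']))*[1,-1,-1]
    return cv2.projectPoints(c,np.zeros(3),np.zeros(3),K,np.array(im['D'],float))[0][:,0]
def tri(rs):
    A=np.zeros((3,3));b=np.zeros(3)
    for o,d in rs:
        d=d/np.linalg.norm(d);M=np.eye(3)-np.outer(d,d);A+=M;b+=M@o
    return np.linalg.solve(A,b)
def save(im,n): cv2.imwrite('pics/'+n+'.png',im['color'][...,::-1])
E
python3 - <<'E'
from h import *
for n in ['scene','top']:
    im=get_image(n); save(im,n+'0'); print(n,im['xyz'],R.from_rotvec(im['orientation']).as_matrix()[:,2].round(2),im['fx'],im['D'])
    for t,z in [('detector_mid',.095),('dock_mouth',.095),('carton_rim',.1),('valve',.08),('spray_can_mid',.07),('torch_mid',.062),('loose_cap_mid',.01)]:
        for r in tip_of(im,t): print(t,round(r['conf'],2),np.round(r['location'],1),onz(im,r['location'],z).round(4))
E
```

```text
pics
scene [ 1.00647569 -0.11632772  0.83440933] [ 0.56 -0.07  0.83] 402.7159922138963 [-0.07899922  0.          0.          0.          0.        ]
detector_mid 0.62 [175.  222.2] [ 0.5102 -0.2685  0.095 ]
dock_mouth 0.89 [ 94.4 191.9] [ 0.4021 -0.4587  0.095 ]
dock_mouth 0.78 [173.8 222.4] [ 0.5104 -0.2711  0.095 ]
dock_mouth 0.69 [159.2 168.7] [ 0.3509 -0.3086  0.095 ]
dock_mouth 0.64 [152.5 291.1] [ 0.6676 -0.3118  0.095 ]
dock_mouth 0.54 [343.8 234.9] [0.5876 0.0908 0.095 ]
carton_rim 0.56 [382.1 203. ] [0.5197 0.194  0.1   ]
valve 0.96 [341.6 191.9] [0.4635 0.1161 0.08  ]
valve 0.64 [243.4 281.1] [ 0.6606 -0.1318  0.08  ]
valve 0.58 [412.6 196.2] [0.4963 0.28   0.08  ]
spray_can_mid 0.66 [242.7 200.4] [ 0.452  -0.1162  0.07  ]
torch_mid 0.94 [243.6 278.1] [ 0.6457 -0.1311  0.062 ]
loose_cap_mid 0.71 [244.7 245.2] [ 0.5379 -0.1224  0.01  ]
top [ 0.39793217 -0.04592984  1.18399145] [-0.11  0.01  0.99] 449.04367740200837 [-0.00028542  0.          0.          0.          0.        ]
detector_mid 0.8 [363.5 214.5] [ 0.5112 -0.2667  0.095 ]
dock_mouth 0.94 [440.8 254.7] [ 0.4175 -0.4542  0.095 ]
dock_mouth 0.8 [382.1 151.4] [ 0.6695 -0.3129  0.095 ]
dock_mouth 0.75 [376.1 281.4] [ 0.3503 -0.297   0.095 ]
dock_mouth 0.59 [364.5 214.2] [ 0.512  -0.2691  0.095 ]
dock_mouth 0.49 [140.7 226.4] [0.4703 0.2741 0.095 ]
dock_mouth 0.21 [303.1 239. ] [ 0.4483 -0.1201  0.095 ]
carton_rim 0.84 [176.2 204.9] [0.524  0.1895 0.1   ]
carton_rim 0.6 [211. 230.] [0.4649 0.103  0.1   ]
carton_rim 0.58 [137.5 224.7] [0.4739 0.2805 0.1   ]
valve 0.89 [211.1 230.4] [0.4652 0.1054 0.08  ]
spray_can_mid 0.74 [299.8 240.2] [ 0.4463 -0.1136  0.07  ]
torch_mid 0.6 [310.1 163.3] [ 0.6426 -0.1373  0.062 ]
loose_cap_mid 0.61 [303.4 204.9] [ 0.542  -0.1253  0.01  ]
```

View pics/scene0.png

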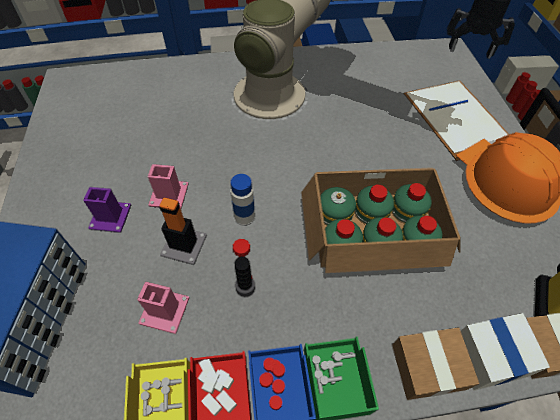

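View pics/top0.png

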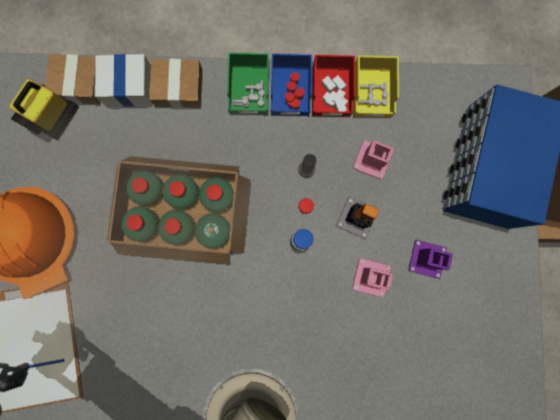

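The scene shows the orange detector in the black dock at scene (173,225) / top (362,215). The pink and purple docks, at scene (165,185), (162,305) and (105,208), are look-alikes. The only cartridge with a bare valve is at scene (339,198) / top (212,230). I'll confirm both in one enlarged crop.

```bash
python3 - <<'E'
from h import *
a=cv2.imread('pics/scene0.png');b=cv2.imread('pics/top0.png')
c=lambda i,x,y,w,h:cv2.resize(i[y:y+h,x:x+w],(400,300),interpolation=cv2.INTER_CUBIC)
cv2.imwrite('pics/crop.png',np.vstack([np.hstack([c(a,135,185,80,60*1+20)[:300],c(b,322,184,80,60)]),np.hstack([c(a,300,165,80,60),c(b,172,200,80,60)])]))
E
```

```text
(no output)
```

View pics/crop.png

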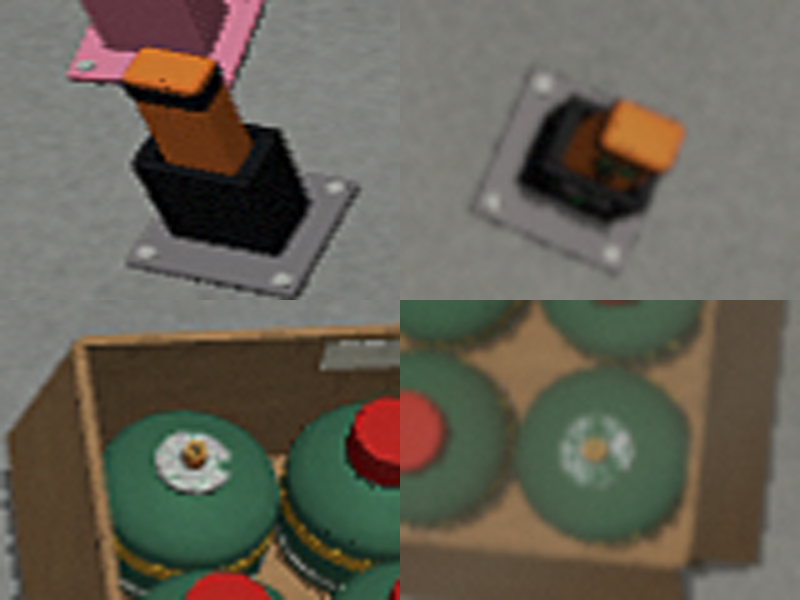

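Confirmed: the black dock holds the orange detector, and the valve is bare brass on the carton's corner cartridge. Next I'll get the detector's yaw and axis, and the valve position.

```bash
python3 - <<'E'
from h import *
T=get_image('top');S=get_image('scene')
def wrect(im,mask,z):
    n,l,st,_=cv2.connectedComponentsWithStats(mask.astype(np.uint8)); k=1+np.argmax(st[1:,4])
    ys,xs=np.nonzero(l==k); P=np.array([onz(im,(x,y),z)[:2] for x,y in zip(xs,ys)])
    r=cv2.minAreaRect((P*1000).astype(np.float32)); b=cv2.boxPoints(r)
    e=[b[1]-b[0],b[2]-b[1]]; return np.round(r[0],1),[(round(float(np.linalg.norm(v)),1),round(float(np.degrees(np.arctan2(v[1],v[0]))),1)) for v in e],len(xs),(xs.mean(),ys.mean())
for im,(x0,y0,x1,y1) in [(T,(350,195,390,225)),(S,(150,190,195,232))]:
    h=cv2.cvtColor(im['color'],cv2.COLOR_RGB2HSV); m=np.zeros((420,560),bool)
    for v in (150,170): 
        m[:]=0; m[y0:y1,x0:x1]=((h[...,0]<20)&(h[...,1]>130)&(h[...,2]>v))[y0:y1,x0:x1]; print(v,wrect(im,m,.175))
print('topfix',tri([ray(T,(370.1,210.7)),ray(S,(169.1,203.2))]))
print('screws',[onz(T,(322+(x-400)/5-.5,184+y/5-.5),.008).round(4)[:2] for x,y in [(543,82),(492,202),(612,253)]])
for p in [((211.,229.3),(338.6,193.6))]: print('valve',tri([ray(T,p[0]),ray(S,p[1])]),onz(T,p[0],.08),onz(S,p[1],.08))
# carton corners in scene from a fit: rim silhouettes
for im in (T,S):
    for c in range(1,2):
        for r in tip_of(im,'cartridge1_mid'): print(np.round(r['location']),round(r['conf'],2),onz(im,r['location'],.0465).round(3))
    for r in silhouettes(im,'detector_mid')[:1]: print('sil',r['box'])
print(state()['tcp_pos'],state()['tcp_rot'],R.from_rotvec(state()['tcp_rot']).as_matrix().round(2),state()['width'])
E
```

```text
150 (array([ 512.1, -266.7]), [(21.6, -25.6), (32.2, 64.4)], 133, (np.float64(370.4135338345865), np.float64(210.62406015037595)))
170 (array([ 512.3, -266.3]), [(19.5, -25.6), (29.3, 64.4)], 115, (np.float64(370.44347826086954), np.float64(210.59130434782608)))
150 (array([ 515.7, -266.3]), [(22.8, -23.2), (32.8, 66.8)], 150, (np.float64(168.32666666666665), np.float64(203.06666666666666)))
170 (array([ 515.6, -266.8]), [(21.7, -23.2), (31.8, 66.8)], 138, (np.float64(168.02173913043478), np.float64(202.9855072463768)))
topfix [ 0.51243293 -0.26613571  0.16966157]
screws [array([ 0.5583, -0.2488]), array([ 0.494 , -0.2222]), array([ 0.4686, -0.2854])]
valve [0.46804367 0.10667178 0.08094549] [0.46788806 0.10577926 0.08      ] [0.46746643 0.10799948 0.08      ]
[182. 188.] 0.92 [0.573 0.188 0.046]
[177. 226.] 0.59 [0.476 0.198 0.046]
[147. 189.] 0.39 [0.568 0.276 0.046]
sil [359.4, 205.3, 381.3, 220.1]
[383. 235.] 0.74 [0.571 0.194 0.046]
[342. 236.] 0.31 [0.563 0.099 0.046]
sil [160.9, 196.7, 186.9, 232.6]
[0.18928341 0.48969419 0.21007002] [-5.76056554e-01 -3.08831477e+00  8.15317696e-05] [[-0.93  0.36 -0.  ]
 [ 0.36  0.93 -0.  ]
 [ 0.   -0.   -1.  ]] 0.08535557942669174
```

Detector axis is at about (0.512, -0.266) with its thickness direction at about -23°; the valve is at about (0.468, 0.107, 0.08). Heights and sizes agree with the description. Moving towards the detector, raised.

>>> {"method": "play_rows", "body": {"grip": [-1,-1,-1,-1,-1,-1,-1,-1,-1,-1], "translation": [[10,-20,20],[23,-55,40],[37,-90,55],[52,-125,65],[67,-160,75],[82,-195,80],[97,-230,85],[112,-265,90],[127,-300,90],[142,-335,90]], "turn": [-0.1,-0.2,-0.3,-0.4,-0.5,-0.6,-0.7,-0.8,-0.9,-1.0]}}

```text
clock: 1.93
tcp_pos: [0.3315, 0.153, 0.3006]
tcp_rot: [1.991, 2.429, 0.002]
ft_force: [1.0, 0.1, 1.4]
width: 0.0852
```

>>> {"method": "play_rows", "body": {"grip": [-1,-1,-1,-1,-1,-1,-1,-1,-1,-1], "translation": [[15,-35,0],[30,-70,0],[45,-105,0],[60,-140,0],[75,-175,0],[90,-210,0],[105,-245,0],[120,-280,0],[135,-315,0],[150,-350,0]], "turn": [-0.1,-0.2,-0.3,-0.4,-0.5,-0.6,-0.6,-0.6,-0.6,-0.6]}}

```text
clock: 2.77
tcp_pos: [0.4816, -0.1972, 0.3001]
tcp_rot: [2.617, 1.738, 0.0]
ft_force: [1.4, 0.7, 0.6]
width: 0.0854
```

>>> {"method": "play_rows", "body": {"grip": [-1,-1,-1,-1,-1], "translation": [[15,-35,0],[25,-60,0],[31,-71,0],[31,-71,0],[31,-71,0]], "turn": [0,0,0,0,0]}}

```text
clock: 3.18
tcp_pos: [0.5121, -0.2663, 0.2996]
tcp_rot: [-2.616, -1.737, 0.0]
ft_force: [-0.2, 0.7, 1.0]
width: 0.0855
```

```bash
python3 - <<'E'
from h import *
W=get_image('wrist');save(W,'w1');s=state()
print(W['xyz'],R.from_rotvec(W['orientation']).as_matrix().round(2).tolist(),W['fx'])
M=R.from_rotvec(s['tcp_rot']).as_matrix();print(s['tcp_pos'],np.degrees(np.arctan2(M[1,1],M[0,1])))
c=np.array([[.5125,-.2665]]);t=np.radians(-23);A=np.array([[np.cos(t),-np.sin(t)],[np.sin(t),np.cos(t)]])
q=np.array([[12,17],[12,-17],[-12,-17],[-12,17]])/1000@A.T+c
print('pred',proj(W,np.c_[q,np.full(4,.175)]).round(1).tolist())
E
```

```text
[ 0.53659377 -0.20459808  0.46314449] [[0.92, 0.38, 0.1], [-0.39, 0.89, 0.24], [0.0, -0.26, 0.96]] 292.295912093551
[ 0.51211056 -0.2656401   0.3001076 ] -22.78516711617936
pred [[293.4, 181.8], [292.9, 214.6], [269.6, 214.6], [269.3, 181.8]]
```

View pics/w1.png

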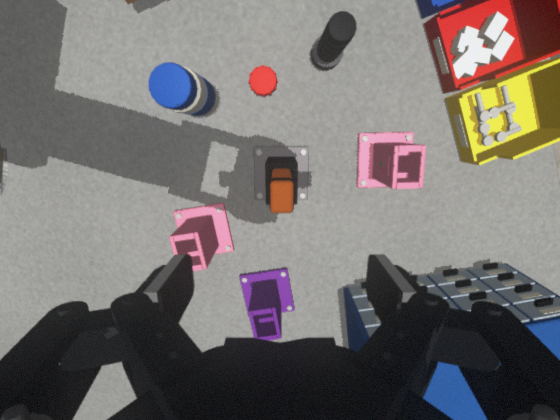

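The detector's top is at (270–293, 180–213) in the wrist view, within a pixel of the prediction, and the jaws are square to it. Descend and grip.

>>> {"method": "play_rows", "body": {"grip": [-1,-1,-1,-1,-1,-1,-1,-1,-1,-1], "translation": [[0,0,-20],[0,0,-50],[0,0,-80],[0,0,-110],[0,0,-135],[0,0,-153],[0,0,-165],[0,-1,-172],[0,-1,-172],[0,-1,-172]], "turn": [0,0,0,0,0,0,0,0,0,0]}}

```text
clock: 4.07
tcp_pos: [0.5125, -0.267, 0.129]
tcp_rot: [2.615, 1.739, 0.001]
ft_force: [0.1, -0.1, -0.7]
width: 0.0854
```

>>> {"method": "play_rows", "body": {"grip": [0,0.3,1,1,1,1,1,1,1,1], "translation": [[0,0,0],[0,0,0],[0,0,0],[0,0,0],[0,0,0],[0,0,0],[0,0,0],[0,0,0],[0,0,0],[0,0,0]], "turn": [0,0,0,0,0,0,0,0,0,0]}}

```text
clock: 4.9
tcp_pos: [0.5125, -0.2675, 0.1285]
tcp_rot: [2.616, 1.738, 0.0]
ft_force: [-0.1, 0.2, 5.3]
width: 0.0231
```

Gripped (23 mm opening against 24 mm thickness). Lift straight up.

>>> {"method": "play_rows", "body": {"grip": [1,1,1,1,1,1,1,1,1,1], "translation": [[0,0,4],[0,0,10],[0,0,20],[0,0,32],[0,0,44],[0,0,56],[0,0,68],[0,0,80],[0,0,92],[0,0,104]], "turn": [0,0,0,0,0,0,0,0,0,0]}}

```text
clock: 5.73
tcp_pos: [0.5121, -0.2671, 0.2333]
tcp_rot: [-2.617, -1.738, 0.0]
ft_force: [-0.0, -0.8, -1.7]
width: 0.0231
```

>>> {"method": "play_rows", "body": {"grip": [1,1,1,1,1,1,1,1,1,1], "translation": [[0,0,15],[0,0,30],[0,0,45],[0,0,60],[0,0,75],[0,0,85],[0,0,92],[0,0,92],[0,0,92],[0,0,92]], "turn": [0,0,0,0,0,0,0,0,0,0]}}

```text
clock: 6.57
tcp_pos: [0.5121, -0.2672, 0.3231]
tcp_rot: [-2.615, -1.738, 0.001]
ft_force: [1.1, 0.2, -2.5]
width: 0.023
```

```bash
python3 - <<'E'
from h import *
S=get_image('scene');T=get_image('top');s=state();print(s['tcp_pos'],s['ft_force'],s['width'])
save(S,'s2')
for t in ('detector_tip','detector_mid'):
    L=[tip_of(i,t) for i in (S,T)]
    print(t,[[(np.round(r['location'],1).tolist(),round(r['conf'],2)) for r in l[:2]] for l in L])
    if all(L): print(tri([ray(i,l[0]['location']) for i,l in zip((S,T),L)]))
print(proj(S,[.5125,-.2675,.2]),proj(T,[.5125,-.2675,.2]))
E
```

```text
[ 0.51211949 -0.26717576  0.32326015] [ 0.15153379 -0.67215107 -1.38171644] 0.022516864439311137
detector_tip [[([161.8, 197.1], 0.59), ([340.4, 194.6], 0.19)], []]
detector_mid [[([156.6, 162.2], 0.7), ([240.8, 248.0], 0.3)], [([302.5, 239.5], 0.5), ([384.4, 206.9], 0.41)]]
[ 0.457714   -0.19080994  0.24803215]
[[164.94527592 194.39651556]] [[373.47946663 209.21022319]]
```

View pics/s2.png

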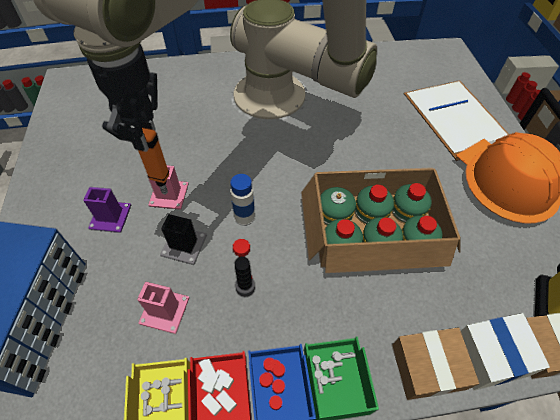

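The picture shows the detector held upright, with its tip at (163,198) above the empty black dock and everything else in place. Carry it over at this height (tip at about 0.21 m, spray can top 0.14).

>>> {"method": "play_rows", "body": {"grip": [1,1,1,1,1,1,1,1,1,1], "translation": [[0,5,0],[-2,15,0],[-4,32,0],[-6,52,0],[-8,72,0],[-11,92,0],[-13,112,0],[-16,132,0],[-18,152,0],[-20,172,0]], "turn": [0,0,0,0,0,0,0,0,0,0]}}

```text
clock: 7.7
tcp_pos: [0.4917, -0.0935, 0.3243]
tcp_rot: [2.616, 1.739, 0.001]
ft_force: [-0.1, 0.1, -3.1]
width: 0.0229
```

>>> {"method": "play_rows", "body": {"grip": [1,1,1,1,1,1,1,1,1,1], "translation": [[-2,20,0],[-5,40,0],[-7,60,0],[-10,80,0],[-12,100,0],[-15,120,0],[-17,140,0],[-20,160,0],[-22,178,0],[-23,190,0]], "turn": [0,0,0,0,0,0,0,0,0,0]}}

```text
clock: 8.53
tcp_pos: [0.4682, 0.0968, 0.3244]
tcp_rot: [-2.615, -1.74, -0.001]
ft_force: [-0.3, 0.1, -1.7]
width: 0.0228
```

>>> {"method": "play_rows", "body": {"grip": [1,1,1,1,1,1,1,1,1,1], "translation": [[0,8,0],[0,12,0],[0,12,-8],[0,12,-18],[0,12,-28],[0,12,-38],[0,12,-46],[0,12,-50],[0,12,-50],[0,12,-50]], "turn": [0,0,0,0,0,0,0,0,0,0]}}

```text
clock: 9.37
tcp_pos: [0.4694, 0.1066, 0.2741]
tcp_rot: [2.617, 1.738, 0.0]
ft_force: [0.1, 0.2, -2.0]
width: 0.0232
```

```bash
python3 - <<'E'
from h import *
S=get_image('scene');T=get_image('top');W=get_image('wrist');s=state();print(s['tcp_pos'],s['ft_force'],s['width'])
t=s['tcp_pos']-np.array([0,0,.1135]);print('tip pred',t)
for i in (S,W):
    print(proj(i,[t,[.468,.1067,.08]]).round(1).tolist(),[(n,np.round(r['location'],1).tolist(),round(r['conf'],2)) for n in('detector_tip','detector_mid','valve') for r in tip_of(i,n)[:2]])
c=lambda i,x,y,w,h:cv2.resize(i['color'][y:y+h,x:x+w,::-1],(400,600),interpolation=cv2.INTER_CUBIC)
p=proj(S,t)[0].astype(int);q=np.clip(proj(W,t)[0].astype(int),0,[460,300]);x0,y0=p[0]-40,p[1]-60
q0,q1=min(max(q[0]-80,0),400),min(max(q[1]-120,0),180);print('crops',x0,y0,'x5',q0,q1,'x2.5')
cv2.imwrite('pics/c3.png',np.hstack([c(S,x0,y0,80,120),c(W,q0,q1,160,240)]))
E
```

```text
[0.46949744 0.10668716 0.27458416] [ 0.32700347  0.81114288 -2.01148045] 0.02330266045531955
tip pred [0.46949744 0.10668716 0.16108416]
[[343.3, 172.1], [338.1, 193.8]] [('detector_tip', [341.8, 177.7], 0.63), ('detector_tip', [376.0, 202.4], 0.28), ('detector_mid', [349.7, 148.8], 0.75), ('valve', [337.5, 193.8], 0.66)]
[[280.7, 200.9], [279.2, 186.1]] [('detector_mid', [280.3, 228.9], 0.56), ('valve', [279.6, 185.3], 0.87), ('valve', [279.3, 225.7], 0.56)]
crops 303 112 x5 200 80 x2.5
```

View pics/c3.png

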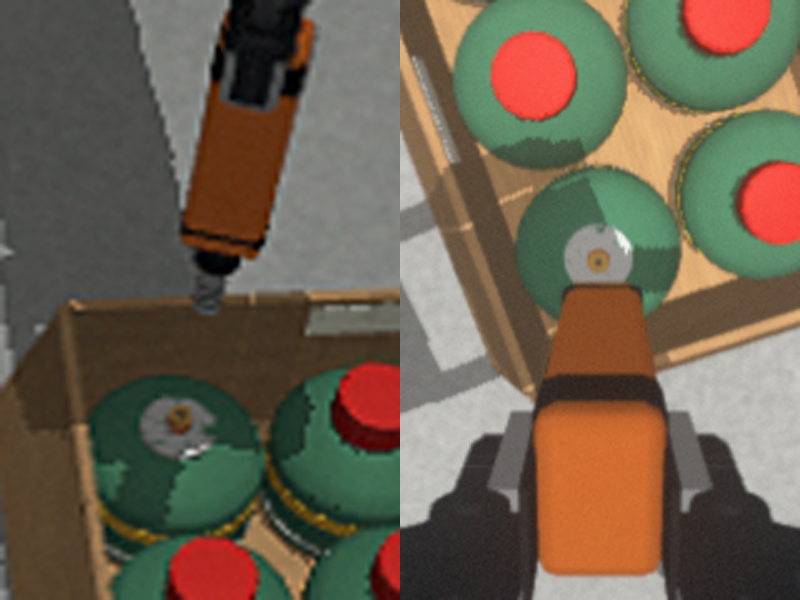

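Tip end face at about (344,172) in the scene view, within a pixel of the prediction. The valve is right below it, so I'll lower to about 22 mm above it and compare the two directly.

>>> {"method": "play_rows", "body": {"grip": [1,1,1,1,1,1,1,1,1,1], "translation": [[-1,0,-5],[-1,0,-13],[-1,0,-22],[-1,0,-31],[-1,0,-40],[-1,0,-48],[-1,0,-54],[-1,0,-58],[-1,0,-58],[-1,0,-58]], "turn": [0,0,0,0,0,0,0,0,0,0]}}

```text
clock: 10.65
tcp_pos: [0.4684, 0.1067, 0.2162]
tcp_rot: [2.617, 1.738, 0.0]
ft_force: [0.0, 0.2, -1.4]
width: 0.0224
```

```bash
python3 - <<'E'
from h import *
S=get_image('scene');W=get_image('wrist');T=get_image('top');s=state();print(s['tcp_pos'],s['ft_force'],s['width'])
t=s['tcp_pos']-np.array([0,0,.1135])
v=np.array([.468,.1075,.08])
a=np.linspace(0,2*np.pi,24);ring=np.c_[np.cos(a),np.sin(a),0*a]
def crop(i,c,w,h,rings):
    x,y=int(c[0]-w/2),int(c[1]-h/2);k=400/w
    m=cv2.resize(i['color'][y:y+h,x:x+w,::-1],(400,600),interpolation=cv2.INTER_CUBIC);print('crop',x,y,k)
    n=m.copy()
    for P,r in rings: cv2.polylines(n,[np.int32((proj(i,P+r*ring)-[x,y]+.5)*k)],True,(255,0,255),1)
    return m,n
m,n=crop(S,proj(S,t)[0]+[0,-5],56,84,[(t,.006),(v,.0055)])
print(proj(S,[t,v]),proj(W,[v]))
cv2.imwrite('pics/c4.png',np.hstack([m,n]))
save(W,'w4')
M=R.from_rotvec(s['tcp_rot']).as_matrix();tp=t+np.array([0,0,.16]);print('det top corners',proj(W,[tp+M[:,1]*.012*i+M[:,0]*.017*j for i in(-1,1) for j in(-1,1)]).round(1).tolist())
E
```

```text
[0.46849203 0.10669784 0.21650598] [-0.37683786  0.14694308 -1.42741401] 0.023082983041575092
crop 311 141 7.142857142857143
[[339.50138059 188.00828199]
 [338.44097022 193.80261383]] [[279.93896336 195.29218482]]
det top corners [[257.1, 316.8], [255.2, 249.1], [308.7, 316.7], [310.9, 249.0]]
```

View pics/c4.png

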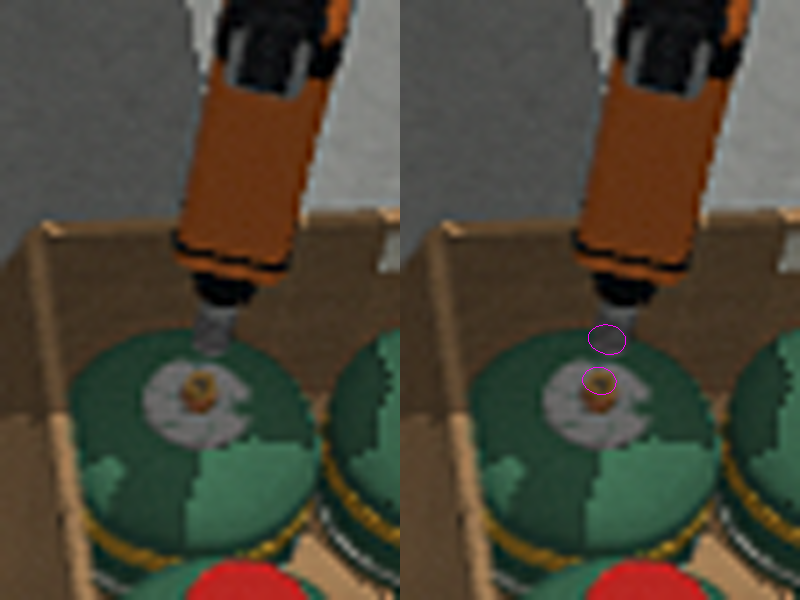

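```bash
python3 - <<'E'
import cv2
w=cv2.imread('pics/w4.png');cv2.imwrite('pics/c5.png',cv2.resize(w[160:280,200:360],(800,600),interpolation=cv2.INTER_CUBIC))
E
```

```text
(no output)
```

View pics/c5.png

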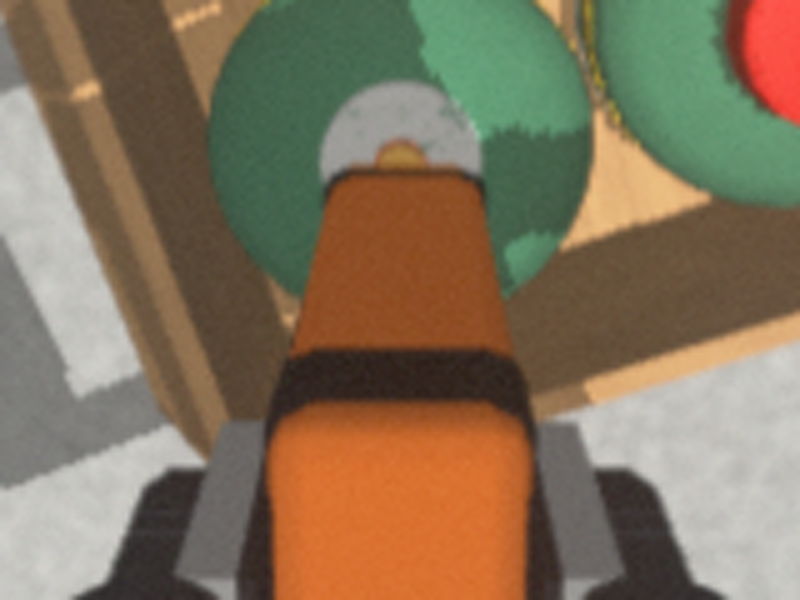

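```bash
python3 - <<'E'
from h import *
W=get_image('wrist');S=get_image('scene');T=get_image('top');s=state();M=R.from_rotvec(s['tcp_rot']).as_matrix()
u=-M[:,0] if M[1,0]<0 else M[:,0]; print('u',u.round(3))
t=s['tcp_pos']-np.array([0,0,.1135])
for d in (0,.002,.004):
  e=[t+u*(.017+d)+[0,0,h] for h in (.16,.045)]; print(d,proj(W,e).round(1).tolist())
for y in (190.5,192,193.5): print('valve@',y,onz(W,(279.7,y),.08).round(4))
print('rows: brightness down col 280:',[(y,W['color'][y,276:284].mean(0).astype(int).tolist()) for y in list(range(185,198))+list(range(228,246,1))])
w1=cv2.imread('pics/w1.png')[...,::-1]
print('w1',[(y,w1[y,277:286].mean(0).astype(int).tolist()) for y in list(range(164,190,1))+list(range(208,220))])
E
```

```text
u [0.388 0.922 0.   ]
0 [[282.7, 249.0], [280.9, 193.4]]
0.002 [[282.8, 244.6], [280.9, 191.0]]
0.004 [[282.8, 240.3], [280.9, 188.6]]
valve@ 190.5 [0.4698 0.1123 0.08  ]
valve@ 192 [0.4692 0.1108 0.08  ]
valve@ 193.5 [0.4686 0.1093 0.08  ]
rows: brightness down col 280: [(185, [104, 124, 109]), (186, [116, 131, 117]), (187, [130, 128, 115]), (188, [137, 111, 91]), (189, [146, 107, 71]), (190, [156, 117, 65]), (191, [165, 126, 69]), (192, [158, 113, 59]), (193, [131, 86, 43]), (194, [97, 61, 35]), (195, [116, 67, 34]), (196, [139, 77, 37]), (197, [141, 76, 35]), (228, [141, 76, 36]), (229, [107, 60, 32]), (230, [62, 42, 30]), (231, [48, 36, 29]), (232, [48, 35, 29]), (233, [49, 35, 29]), (234, [49, 37, 30]), (235, [49, 36, 29]), (236, [49, 36, 30]), (237, [51, 38, 31]), (238, [52, 37, 31]), (239, [58, 39, 30]), (240, [100, 57, 33]), (241, [133, 72, 35]), (242, [146, 78, 36]), (243, [155, 82, 38]), (244, [165, 86, 39]), (245, [177, 92, 39])]
w1 [(164, [50, 48, 46]), (165, [50, 46, 46]), (166, [49, 46, 45]), (167, [54, 46, 45]), (168, [82, 57, 46]), (169, [109, 66, 44]), (170, [118, 69, 43]), (171, [120, 69, 44]), (172, [120, 69, 44]), (173, [119, 68, 44]), (174, [121, 69, 44]), (175, [120, 69, 43]), (176, [118, 69, 44]), (177, [93, 58, 42]), (178, [56, 45, 40]), (179, [54, 43, 39]), (180, [102, 61, 42]), (181, [142, 79, 46]), (182, [163, 88, 48]), (183, [174, 92, 49]), (184, [179, 96, 50]), (185, [182, 98, 51]), (186, [183, 98, 51]), (187, [184, 99, 52]), (188, [183, 98, 51]), (189, [183, 99, 52]), (208, [180, 98, 53]), (209, [179, 96, 53]), (210, [175, 96, 53]), (211, [163, 91, 52]), (212, [149, 98, 70]), (213, [150, 132, 122]), (214, [159, 156, 151]), (215, [166, 166, 161]), (216, [168, 167, 163]), (217, [163, 163, 159]), (218, [162, 161, 157]), (219, [163, 162, 158])]
```

Taking all the views together, tip and valve agree horizontally to about 1–2 mm. The wrist camera shows a consistent bias of about 2 mm, within its calibration. Descend the last 12 mm.

>>> {"method": "play_rows", "body": {"grip": [1,1,1,1,1,1,1,1,1,1], "translation": [[0,0,-2],[0,0,-4],[0,0,-6],[0,0,-8],[0,0,-10],[0,0,-11],[0,0,-12],[0,0,-12],[0,0,-12],[0,0,-12]], "turn": [0,0,0,0,0,0,0,0,0,0]}}

```text
clock: 11.78
tcp_pos: [0.4683, 0.1067, 0.2042]
tcp_rot: [2.617, 1.738, 0.0]
ft_force: [0.2, -0.2, -2.1]
width: 0.0226
```

```bash
python3 - <<'E'
from h import *
S=get_image('scene');s=state();print(s['tcp_pos'],s['ft_force'],s['width'],np.abs(s['joint_vel']).max())
t=s['tcp_pos']-np.array([0,0,.1135]);v=np.array([.468,.108,.08]);M=R.from_rotvec(s['tcp_rot']).as_matrix()
a=np.linspace(0,2*np.pi,24);ring=np.c_[np.cos(a),np.sin(a),0*a]
sq=lambda h:t+[0,0,h]+np.array([M[:,1]*.012*i+M[:,0]*.017*j for i,j in((1,1),(1,-1),(-1,-1),(-1,1))])
x,y,w,h,k=311,135,56,84,400/56
m=cv2.resize(S['color'][y:y+h,x:x+w,::-1],(400,600),interpolation=cv2.INTER_CUBIC);n=m.copy()
for P in (t+.006*ring,v+.0055*ring,sq(.045),sq(.09)): cv2.polylines(n,[np.int32((proj(S,P)-[x,y]+.5)*k)],True,(255,0,255),1)
cv2.imwrite('pics/c6.png',np.hstack([m,n]))
E
```

```text
[0.46832907 0.10669462 0.20421719] [-0.75837345  0.42365931 -2.70244071] 0.023028429906186677 0.0026994281062825845
```

View pics/c6.png

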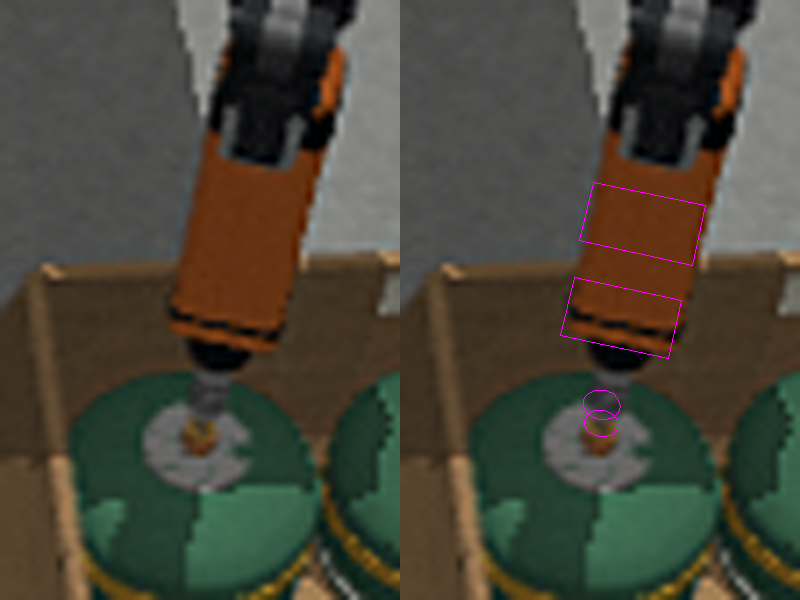

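The body and tip are parallel to the upright prediction. The tip, at about (610,403) in the crop, sits above the valve at (600,426), about 1–2 mm off its axis and 11–13 mm above it. The arm is still and nothing else is touched, so I'm handing in.

```bash
python3 -c "
from rig import *
print(job_done())"
```

```text
the job is handed in; nothing more can be done
None
```

I took the detector straight up out of the black dock, carried it over the counter and the carton wall, and handed the job in with it still gripped over the bare brass valve. `job_done` gives no verdict, so whether it passed is not confirmed.

- **Last checks:** By the scene camera, the tip was about 1–2 mm off the valve's axis and 11–13 mm above it. The detector was upright and the arm motionless. The grip opening was 23 mm, the wrist force about 3 N, and the clock about 12 s. I saw no contact with anything.
- **Disagreement:** The cameras differed by about 2–3 mm. The wrist view put the valve about 3 mm further along +y than the scene and top views did. I took most of that as calibration bias, since the same shift appeared when the detector was still in the dock. Even if all of it were real, it is within the 7 mm tolerance.
- **Other objects:** I last saw the whole scene after the lift, with everything in place. I did not measure the spray can, torch, loose cap or capped cartridges again at the end.

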